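# Fit the tongued tread board into the wheel ramp

## Task

Of the two boards standing on edge in the slotted rack, take the one with a tongue on its end, lay it down on its face, let go and take it again across its width. Angle its tongue under the lip of the grooved cleat at the low end of the little wheel ramp, in line with the cleat and the middle bearer, then lower its other end gently, without letting it drop, until it lies flat on the bearer in front of the head stop. Leave the plain board in the rack and the tools and the carton where they are.

Things in the scene. Friction and masses are not known exactly. Their poses are not given: they have to be found in the camera images.
- board_center (a point): centre of the loose tongued board, light wood, 0.09 to 0.17 kg, 164 mm long overall, 60 wide, 18 thick. Axes: x through the thickness, y along the length towards the tongue (body y = -82 to 68 mm, tongue 68 to 82), z across the width (up at the start: it stands on a long edge in a rack slot). Both faces are alike; either may end on top.
- board_tongue (a point): middle of the tip edge of the board's tongue, 82 mm from board_center, same axes. The tongue is 14 mm long, 8 mm thick, centred in the board's thickness, over its full 60 mm width.
- plain_center (a point): centre of the other board, same light wood, 164 x 60 x 18 mm, square ends, no tongue; same axes. It stands in the rack's other slot and stays there.
- rack: fixed wooden rack 170 x 170 mm, origin at the centre of its underside. Two slots along its y, at x = -45 and 45 mm, over a 6 mm base: 23 mm notches between 30 mm long end blocks (y 51 to 81 mm either side), tops 32 mm above the table. Between the blocks the boards (tops at 66 mm) are free on both sides. Either board can be in either slot.
- groove (a point): fixed wooden wheel ramp, open frame 180 mm wide, slope 12 degrees, low end towards the robot. Point 34 mm above the table, on top of its 36 mm wide middle bearer, where the lower edge of the seated board's shoulder comes. Axes: x up the slope, y across, z square to the slope. Bearer top z = 0; side runners (y 69 to 91 mm either side) no higher; open space between them for fingers.
- cleat_lip (a point): middle of the lower edge of the cleat's overhanging lip, at x = -5, z = 15 mm from groove, same axes. The cleat is 60 mm wide like the board; its groove opens up the slope: floor z = 0, back wall x = -16.5 mm, lip underside z = 15, lip top z = 24 mm (all from groove).
- head_stop (a point): middle of the top edge of the head stop's face, at x = 153, z = 18 mm from groove, same axes. The stop is 60 mm wide and 18 mm high. The 150 mm board body fits below it with 3 mm to spare, so the board must go in tongue first at a slant; 10 to 20 degrees to the deck does well.
- impact_center (a point): black impact wrench lying on the bench, about 165 x 215 mm, 62 mm high; leave alone
- carton_center (a point): open cardboard carton, 120 x 160 x 60 mm, point at its centre; leave alone
- wrench: steel spanner 200 mm long lying on the bench; leave alone
Things that resemble listed ones, but are neither listed nor needed, are in the scene too. Leave any pink or turquoise look-alike of the part that bears board_center alone.

How it is judged:
On the way, in this order (a step that is already met when the one before it is completed fails the run):
1. the tongued board lies on its face (within 0.35 rad of level), let go ((angle between board_center's own x axis and vertical below 0.35 rad or angle between board_center's own x axis and vertical above 2.79 rad) and contact force between the fingers and board below 0.1 N and linear speed of board below 0.03 m/s), for 0.2 s.
2. the tongue's tip is under the cleat's lip while the board still slants to the deck (more than 0.07 rad) (x of board_tongue in the frame of groove between -0.022 and -0.0075 m and y of board_tongue in the frame of groove between -0.012 and 0.012 m and z of board_tongue in the frame of groove between -0.004 and 0.016 m and angle between the x axis of board_center and the z axis of groove, either way round between 0.07 and 0.8 rad), for 0.05 s.
At the end, for the whole second after the job is handed in: The tongued board rests still on the ramp's middle bearer: tongue tip under the cleat's lip (at least 2.5 mm past its edge), board flat on the deck within 0.03 rad and 4 mm, tongue and board centre within 10 mm sideways of the bearer's middle line (x of board_tongue in the frame of groove between -0.022 and -0.0075 m and y of board_tongue in the frame of groove between -0.012 and 0.012 m and z of board_tongue in the frame of groove between -0.004 and 0.016 m and y of board_tongue in the frame of groove between -0.01 and 0.01 m and angle between the x axis of board_center and the z axis of groove, either way round below 0.03 rad and y of board_center in the frame of groove between -0.01 and 0.01 m and z of board_center in the frame of groove between 0.005 and 0.013 m and linear speed of board below 0.01 m/s and angular speed of board below 0.1 rad/s); the robot touches nothing.
It fails at once if the board is let drop onto the deck: it turns faster than 4 rad/s with its tongue in the groove (x of board_tongue in the frame of groove between -0.022 and -0.0075 m and y of board_tongue in the frame of groove between -0.012 and 0.012 m and z of board_tongue in the frame of groove between -0.004 and 0.016 m and angular speed of board above 4 rad/s).
It fails at once if the plain board is moved by more than 15 mm (distance of plain_center from where it was at the start of the episode above 0.015 m).
It fails at once if the impact wrench, carton or spanner is moved by more than 20 mm (distance of any of impact_center, carton_center, wrench from where it was at the start of the episode above 0.02 m).
It also fails if it takes over 72 s, if anything falls off the work surface, if the arm or the gripper's body presses on something with over 40 N, if the wrist force passes 120 N, or if a joint passes its speed limit or range.

## Robot

A 6-joint arm with a two-finger parallel gripper is mounted at the origin on the work surface. World frame = base frame: x ahead of the robot, y to its left, z up, the work surface at z = 0. Lengths are in m, angles in rad, forces in N, time in s.
With the tool pointing down it reaches from about 0.275 to 0.75 m from the base axis. Payload 10.2 kg.
Tool frame: the origin (TCP) lies between the finger pads; the fingertips stand 22 mm ahead of it and the grasp point (between the pads) lies 3 mm ahead of it; z points along the fingers, y is the line along which they close (so a half turn about z gives the same grasp; the last joint's range is limited). The gripper opens to 88 mm and grips with 3 to 60 N. Pads are 18 mm wide; open, the fingers measure 123 mm over their backs; the gripper's body (75 mm by 187 mm) begins 45 mm behind the grasp point.
Start: joints at [1.067, 0.313, 1.498, -0, 1.331, -0.223], TCP at [0.146, 0.504, 0.261] pointing down, gripper open.
Joint ranges: [-2.94, 2.94], [-0.97, 2.17], [0.19, 2.56], [-1.23, 4.37], [0.02, 3.11], [-2.88, 2.88]. Speed limits (rad/s): [2.39, 2.39, 3.01, 3.14, 3.14, 3.14].

## Interface

Orientations are given as a rotation vector (axis times angle).
In Python, from station import arm, hand, imaging, monitor gives the robot as it stands. Calls block until the motion is done:
- arm.goto(position, orientation): joint-space move of the TCP to a pose.
- arm.line_to(position, attitude=None, velocity=0.15): straight line of the TCP; attitude=None keeps the orientation; velocity is the mean speed in m/s.
- arm.set_joints(angles): joint-space move.
- hand.move_gripper(opening): opening from 0.0 (shut) to 1.0 (fully open); the grip force is fixed at half the most; returns when the fingers have stopped.
- arm.sleep(seconds).
- arm.inverse_kinematics(position, orientation): joint angles nearest the present ones, or None.
- imaging.read_camera(name): name is "scene" or "top" or "wrist"; returns a dict with "img" (384x512x3 uint8, red, green, blue), "vertical_fov" (degrees; the focal length in pixels is half the picture's height over the tangent of half this angle, whatever the lens; pixels are square), "cx", "cy" (the principal point, pixels), "rvec" (rotation vector, rad) and "tvec" (3), from world to camera coordinates, as OpenCV has them. Camera axes: x right, y down, z forward; pixel columns grow to the right and rows downward; lengths in m; the calibration is good to about 2 mm. The wrist camera is an equidistant fisheye: a pixel r from the principal point sees the ray r / f radians off the axis. A picture is of the moment at which its call begins. There is no depth.
A pose or a line that the arm cannot do raises arm.PlanningError and nothing moves.
- arm.hand_in(): hands the job in; it is judged then, once.
Readings, each from a call of its own:
- monitor.get_time_s(): time.
- monitor.get_joints(): joint angles.
- monitor.get_qvel(): joint speeds.
- monitor.get_joint_efforts(): joint torques, N m.
- monitor.get_ee_pos(): TCP position.
- monitor.get_ee_rot(): TCP orientation.
- monitor.get_wrist_force(): force on the tool from outside, world axes, zero at the start.
- monitor.get_torque(): the same for the moment, N m.
- monitor.get_grip_width(): opening from 0.0 (shut) to 1.0 (fully open).
- monitor.get_grip_force(): force on a finger pad.
Only numpy, scipy, OpenCV 4.12 (cv2) and the standard library are available. Lean on these libraries where they do the work, as an engineer would, in place of code of your own. Each camera call takes 0.05 s, during which the arm holds its last target. There are 200 camera calls.

## Working session

There is one attempt and no reset: what is moved stays moved. The work goes in short steps, each a Python script; the robot and the scene stay as the last script left them, time stands still between calls to the robot, and variables do not carry over. Pictures are saved under pics/ and viewed, at most 10 in all, crops included, and the job is handed in when it is done.

```bash
mkdir -p pics
cat > h.py <<'E'
import numpy as np, cv2, pickle
from scipy.spatial.transform import Rotation as R
from station import arm, hand, imaging, monitor
def snap(n,fn):
    d=imaging.read_camera(n); pickle.dump(d,open(fn+'.pkl','wb')); cv2.imwrite('pics/'+fn+'.png',d['img'][:,:,::-1]); return d
def load(fn): return pickle.load(open(fn+'.pkl','rb'))
def ray(d,uv,fish=False):
    f=d['img'].shape[0]/2/np.tan(np.radians(d['vertical_fov'])/2)
    p=np.array([uv[0]-d['cx'],uv[1]-d['cy']])/f
    if fish:
        r=np.linalg.norm(p); v=np.array([*(p/r*np.sin(r)),np.cos(r)]) if r>0 else np.array([0,0,1.])
    else: v=np.array([*p,1.])
    Rm=R.from_rotvec(np.ravel(d['rvec'])).as_matrix(); t=np.ravel(d['tvec'])
    v=Rm.T@v; return -Rm.T@t, v/np.linalg.norm(v)
def at_z(d,uv,z,fish=False):
    c,v=ray(d,uv,fish); return c+v*(z-c[2])/v[2]
def tri(a,b):
    (c1,v1),(c2,v2)=a,b
    s=np.linalg.lstsq(np.stack([v1,-v2],1),c2-c1,rcond=None)[0]
    p,q=c1+s[0]*v1,c2+s[1]*v2; return (p+q)/2,np.linalg.norm(p-q)
def proj(d,P,fish=False):
    f=d['img'].shape[0]/2/np.tan(np.radians(d['vertical_fov'])/2)
    v=R.from_rotvec(np.ravel(d['rvec'])).apply(P)+np.ravel(d['tvec'])
    if fish:
        r=np.linalg.norm(v[:2]);th=np.arctan2(r,v[2]); q=v[:2]/r*th
    else: q=v[:2]/v[2]
    return q*f+[d['cx'],d['cy']]
E
python3 - <<'E'
from h import *
s=snap('scene','s0');t=snap('top','t0');snap('wrist','w0')
for d in(s,t): c,v=ray(d,(256,192)); print(c,v,d['vertical_fov'])
a=[cv2.resize(x['img'],(800,600),interpolation=cv2.INTER_CUBIC)[:,:,::-1] for x in (s,t)]
cv2.imwrite('pics/s0b.png',a[0]);cv2.imwrite('pics/t0b.png',a[1])
E
```

```text
[ 1.12555284 -0.46553243  1.1639041 ] [-0.43685219  0.39648633 -0.80743963] 48.450763832278
[0.2872254  0.04693117 1.21610762] [ 0.19432976  0.00380831 -0.98092887] 52.78362397154502
```

View pics/s0b.png

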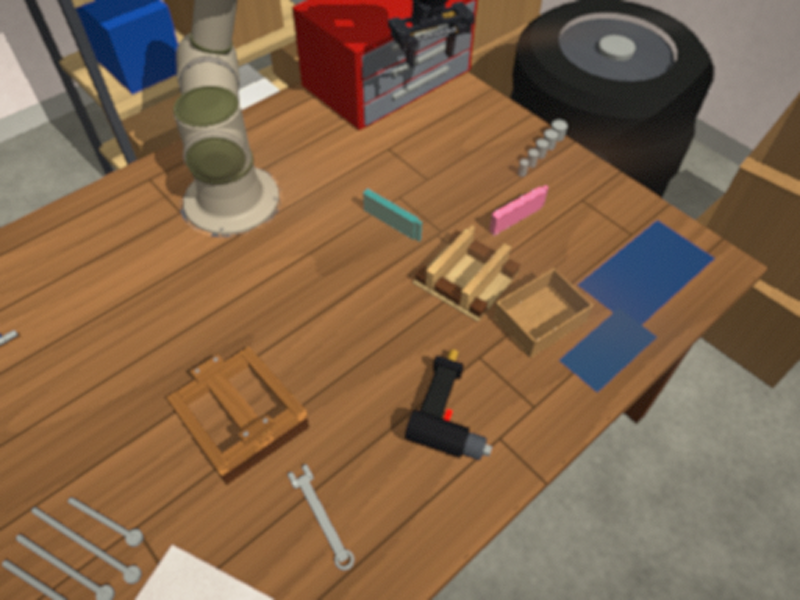

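View pics/t0b.png

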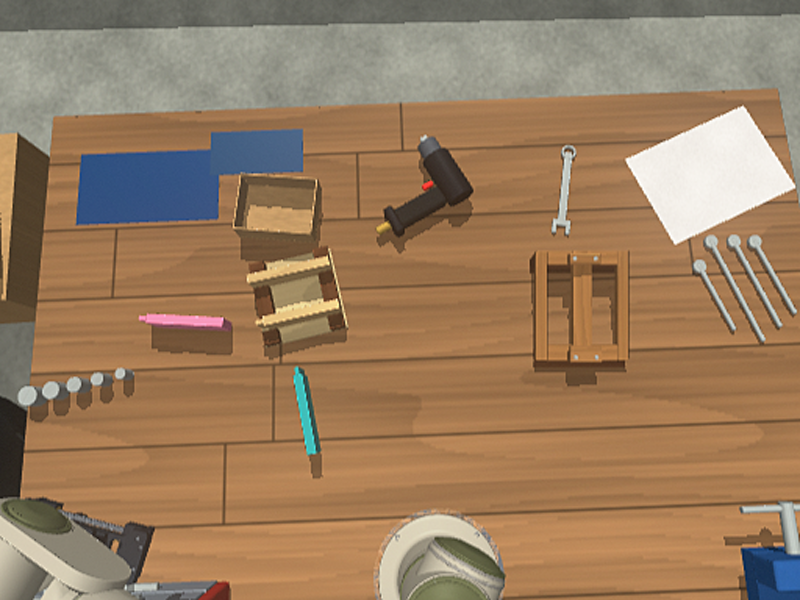

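The scene and top views show the rack at about (295,295) in the top 800x600 picture. Its two boards are at (288,271) and (298,313). The ramp is at (582,307), with the low end at the bottom. The pink and turquoise look-alikes, at (185,321) and (306,410), are to be left alone. Next I'll enlarge the rack and ramp to tell the tongued board from the plain one.

Run:
```python
from h import *
t=load('t0')['img'];s=load('s0')['img']
c=lambda im,x,y,w,h,W,H:cv2.resize(im[y:y+h,x:x+w],(W,H),interpolation=cv2.INTER_CUBIC)
A=c(t,152,152,76,76,400,400)  # x5.263
B=c(s,258,140,80,80,400,400)  # x5
C=c(t,332,152,80,40,400,200)  #5
D=c(t,332,202,80,40,400,200)
cv2.imwrite('pics/c1.png',np.vstack([np.hstack([A,B]),np.hstack([C,D])])[:,:,::-1])
```

```text
(no output)
```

View pics/c1.png

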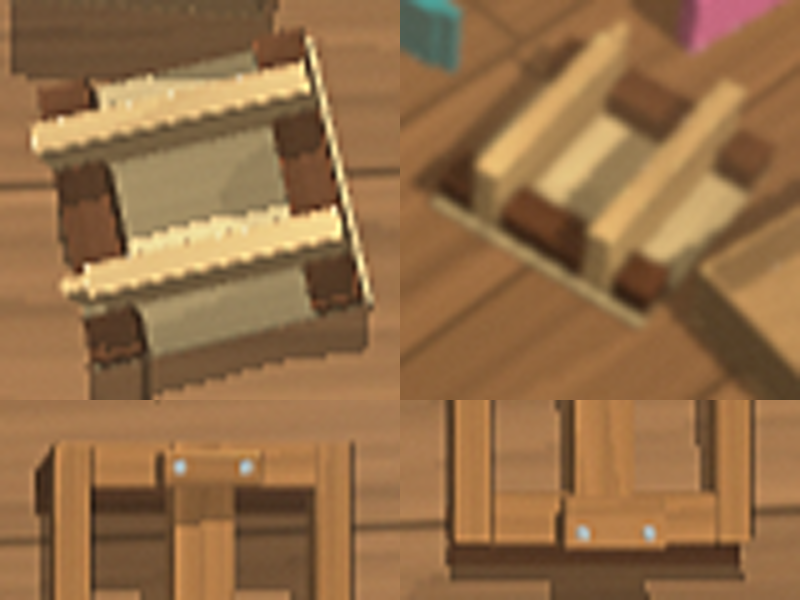

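The two candidates are the boards at crop (190,255) and (175,110). The lower one, nearer the robot, fits: its left end steps down to a narrow tongue at crop (70,288), which also shows in the scene crop at (622,30). The other board has square ends. I'll triangulate these points and look from close by with the wrist camera.

Run:
```python
from h import *
t,s=load('t0'),load('s0')
T=lambda x,y:ray(t,(152+x/5.263-.4,152+y/5.263-.4))
S=lambda x,y:ray(s,(258+(x-400)/5-.4,140+y/5-.4))
print('board R end',tri(T(342,222),S(490,165)))
print('tongue',tri(T(65,287),S(622,28)), 'plain R',tri(T(308,78),S(603,235)))
print('tongue at z66', at_z(t,(152+65/5.263,152+283/5.263),.066), 'R', at_z(t,(152+342/5.263,152+222/5.263),.066))
print('plain',at_z(t,(152+36/5.263,152+135/5.263),.066),at_z(t,(152+308/5.263,152+78/5.263),.066))
D=lambda x,y,z:at_z(t,(332+(x-400)/5,202+(y-400)/5),z)
C=lambda x,y,z:at_z(t,(332+x/5,152+(y-400)/5),z)
# groove z 34mm; lip top corner height ~ .034+.024*cos12+.005*.2
print('lip',D(566,495,.056),D(664,495,.056)); print('head', C(160,478,.084),C(262,478,.084))
print('joint now',monitor.get_joints(), monitor.get_time_s())
```

```text
board R end (array([0.51496367, 0.17218048, 0.06775918]), np.float64(0.0034714114917006825))
tongue (array([0.48339537, 0.33078437, 0.06166349]), np.float64(0.00046675152954943404)) plain R (array([0.60261026, 0.19101233, 0.06251399]), np.float64(0.0029185594810608746))
tongue at z66 [0.4838389  0.32873065 0.066     ] R [0.51305458 0.16970293 0.066     ]
plain [0.57160927 0.34658785 0.066     ] [0.59948423 0.1881284  0.066     ]
lip [ 0.41522298 -0.27306767  0.056     ] [ 0.41290135 -0.33181269  0.056     ]
head [ 0.57352147 -0.27723084  0.084     ] [ 0.57104987 -0.33865276  0.084     ]
joint now [ 1.06662557e+00  3.13340829e-01  1.49823712e+00 -1.60012239e-05
  1.33103618e+00 -2.23413389e-01] 0.15
```

```bash
cat >> h.py <<'E'
def down(psi,tilt=0.,axis=(1,0,0)):
    "tool down, closing line at psi (rad); then tilted in world about axis"
    y=np.array([np.cos(psi),np.sin(psi),0]);z=np.array([0,0,-1.]);x=np.cross(y,z)
    return (R.from_rotvec(np.array(axis)*tilt)*R.from_matrix(np.stack([x,y,z],1)))
def go(p,r): arm.goto(list(p),list(r.as_rotvec()))
def line(p,r=None,v=.15): arm.line_to(list(p),None if r is None else list(r.as_rotvec()),v)
E
python3 - <<'E'
from h import *
for k in(0,np.pi):
    r=down(np.radians(10.7)+k); q=arm.inverse_kinematics([.498,.25,.2],list(r.as_rotvec())); print(k,q)
q0=monitor.get_joints()
r=min([down(np.radians(10.7)+k) for k in(0,np.pi)],key=lambda r:abs(arm.inverse_kinematics([.498,.25,.2],list(r.as_rotvec()))[5]))
go([.498,.25,.2],r); print(monitor.get_time_s(),monitor.get_joints())
d=snap('wrist','w1'); print(ray(d,(256,192),True),d['vertical_fov'])
cv2.imwrite('pics/w1b.png',cv2.resize(d['img'],(800,600),interpolation=cv2.INTER_CUBIC)[:,:,::-1])
E
```

```text
0 [ 2.54995615e-01  4.35451127e-01  1.48654092e+00 -4.44089210e-16
  1.21960061e+00  6.82453851e-02]
3.141592653589793 NoneTraceback (most recent call last):
  File "<stdin>", line 5, in <module>
  File "<stdin>", line 5, in <lambda>
TypeError: 'NoneType' object is not subscriptable
```

Run:
```python
from h import *
go([.498,.25,.2],down(np.radians(10.7))); print(monitor.get_time_s())
d=snap('wrist','w1'); print(ray(d,(256,192),True),d['vertical_fov'])
im=d['img'].copy()
cv2.imwrite('pics/w1b.png',cv2.resize(im,(800,600),interpolation=cv2.INTER_CUBIC)[:,:,::-1])
c=np.array([.498,.25,.066]);u=np.array([-.186,.983,0])
print(proj(d,c,1),proj(d,c+.082*u,1),proj(d,c-.082*u,1))
```

```text
1.7667
(array([0.48308837, 0.32686435, 0.32316611]), array([ 0.05707636, -0.28524495, -0.95675368])) 65.70646984690485
[255.49283044 192.11599415] [255.58433574  99.92243467] [255.39252329 269.9981127 ]
```

View pics/w1b.png

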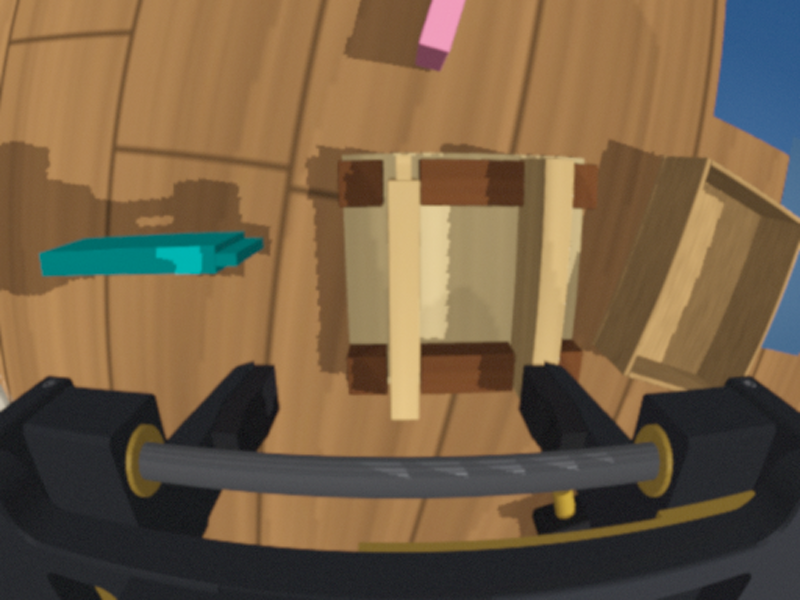

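The close view shows the tongue at the far end of the left board, from (403,155) to (403,180), with its near end at (405,418). That puts the board about 2.6 mm further along the closing line than I estimated. The plain board is at (550,270). I'll check reach for the later poses, then grasp.

Run:
```python
from h import *
d=load('w1')
a=at_z(d,(403/1.5625,155/1.5625),.06-.0,True);b=at_z(d,(405/1.5625,418/1.5625),.066,True)
tip=at_z(d,(403/1.5625,155/1.5625),.066,True);print(tip,b,np.linalg.norm(tip-b))
u=(tip-b)/np.linalg.norm(tip-b);c=(tip+b)/2;ps=np.arctan2(u[1],u[0])-np.pi/2;print(c,np.degrees(ps))
r=down(ps)
L=down(0,-np.radians(40),(0,1,0)); print('tool z',L.as_matrix()[:,2])
ik=lambda p,r:arm.inverse_kinematics(list(p),list(r.as_rotvec()))
print('lay',ik([.40,.02,.045],L),ik([.35,.02,.09],L))
for t in(0,12,30): print(t,ik([.49,-.305,.06],down(np.radians(88),-np.radians(t),(np.sin(np.radians(2)),np.cos(np.radians(2)),0))))
p=np.array([c[0],c[1],.055])
line(p,r,.12); hand.move_gripper(0.0)
print('grip',monitor.get_grip_width()*88,monitor.get_grip_force())
line(p+[0,0,.1],None,.12); print(monitor.get_grip_width()*88,monitor.get_wrist_force(),monitor.get_time_s())
snap('wrist','w2');snap('scene','s2')
```

```text
[0.48458224 0.33159297 0.066     ] [0.51645415 0.17301155 0.066     ] 0.16175253979053864
[0.5005182  0.25230226 0.066     ] 11.363985775181135
tool z [ 0.64278761  0.         -0.76604444]
lay None None
0 [-0.75965236  0.65124368  1.54553069  0.          0.94481827 -2.2955421 ]
12 [-0.81868917  0.59044711  1.67693876  0.22018819  0.73693302 -2.50778364]
30 None
grip 18.020865168910763 29.992419155314565
17.712231713655125 [-1.06124263 -0.04497489 -0.44715439] 5.2167
```

Run:
```python
from h import *
D=np.radians
ik=lambda p,r:arm.inverse_kinematics(list(p),list(r.as_rotvec()))
ax=(np.sin(D(2)),np.cos(D(2)),0)
for t in(0,12,22,30):
  for p in([.49,-.305,.06],[.49,-.305,.12]): q=ik(p,down(D(-92),-D(t),ax)); print(t,None if q is None else np.round(q,2))
for tau in(100,120,140,160,178):
  u=np.array([np.cos(D(tau)),np.sin(D(tau)),0])
  for x in(.38,.45,.52):
   for y in(-.05,.05):
    g=ik([x,y,.02],down(D(tau-270)))
    for s in(30,40,-30,-40):
      L=down(D(tau-90),D(s),u)
      a=ik([x,y,.05],L); 
      b=ik(np.array([x,y,.05])-L.as_matrix()[:,2]*.07,L)
      if a and b if not isinstance(a,np.ndarray) else (a is not None and b is not None): print(tau,x,y,s,np.round(L.as_matrix()[:,2],2),g is not None,np.round(a,2))
```

```text
0 [-0.76  0.65  1.55 -0.    0.94  0.85]
0 [-0.76  0.57  1.51 -0.    1.07  0.85]
12 [-0.82  0.59  1.68  0.22  0.74  0.63]
12 [-0.82  0.5   1.64  0.19  0.87  0.67]
22 [-0.87  0.56  1.78  0.51  0.6   0.34]
22 [-0.87  0.46  1.74  0.43  0.72  0.44]
30 [-0.92  0.55  1.85  0.84  0.55  0.  ]
30 [-0.92  0.44  1.82  0.69  0.65  0.18]
100 0.38 -0.05 30 [-0.49 -0.09 -0.87] True [-0.3   0.58  1.83 -0.25  1.22 -0.33]
100 0.38 -0.05 40 [-0.63 -0.11 -0.77] True [-0.27  0.67  1.74 -0.29  1.39 -0.3 ]
100 0.38 -0.05 -30 [ 0.49  0.09 -0.87] True [-0.69  0.28  2.43  1.4   0.39 -2.17]
100 0.38 0.05 30 [-0.49 -0.09 -0.87] True [-0.1   0.59  1.81 -0.14  1.25 -0.19]
100 0.38 0.05 40 [-0.63 -0.11 -0.77] True [-0.08  0.68  1.72 -0.16  1.43 -0.17]
100 0.38 0.05 -30 [ 0.49  0.09 -0.87] True [-0.33  0.27  2.45  1.75  0.25 -2.21]
100 0.45 -0.05 30 [-0.49 -0.09 -0.87] True [-0.26  0.69  1.61 -0.22  1.33 -0.33]
100 0.45 -0.05 40 [-0.63 -0.11 -0.77] True [-0.24  0.78  1.51 -0.26  1.51 -0.31]
100 0.45 -0.05 -30 [ 0.49  0.09 -0.87] True [-0.55  0.38  2.24  1.26  0.35 -1.89]
100 0.45 -0.05 -40 [ 0.63  0.11 -0.77] True [
[... 8001 characters left out ...]
64 -0.77] True [-0.47  0.58  1.94  0.72  1.09 -2.5 ]
178 0.52 -0.05 30 [-0.02 -0.5  -0.87] True [-0.1   0.64  1.72 -0.7   0.88 -1.15]
178 0.52 -0.05 40 [-0.02 -0.64 -0.77] True [-0.04  0.69  1.7  -0.89  0.97 -0.97]
178 0.52 -0.05 -30 [ 0.02  0.5  -0.87] True [-0.52  0.66  1.68  0.51  1.13 -2.36]
178 0.52 -0.05 -40 [ 0.02  0.64 -0.77] True [-0.57  0.71  1.65  0.62  1.25 -2.45]
178 0.52 0.05 30 [-0.02 -0.5  -0.87] True [ 0.09  0.67  1.65 -0.63  0.99 -1.05]
178 0.52 0.05 40 [-0.02 -0.64 -0.77] True [ 0.15  0.73  1.62 -0.79  1.1  -0.91]
178 0.52 0.05 -30 [ 0.02  0.5  -0.87] True [-0.35  0.63  1.74  0.59  1.03 -2.26]
178 0.52 0.05 -40 [ 0.02  0.64 -0.77] True [-0.41  0.67  1.74  0.72  1.14 -2.39]
```

View pics/w2.png

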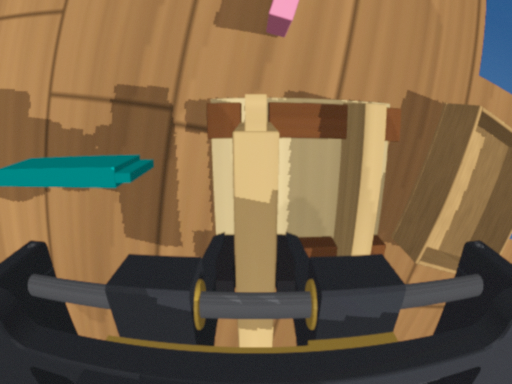

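The board is held at its middle with the tongue at (256,110). I'll lay it down in the clear space at about (0.45,-0.05), tilted 40° with its lower edge on the bench. Then I'll let go and draw back.

Run:
```python
from h import *
D=np.radians; tau=160
u=np.array([np.cos(D(tau)),np.sin(D(tau)),0]); L=down(D(tau-90),D(40),u); z=L.as_matrix()[:,2]
p=np.array([.45,-.05,.0445])
go(p+[0,0,.1],L); line(p+[0,0,.012],L,.12); f0=np.array(monitor.get_wrist_force()); line(p,L,.03)
print('df',np.array(monitor.get_wrist_force())-f0,monitor.get_grip_width()*88)
hand.move_gripper(.33); print(monitor.get_grip_width()*88, monitor.get_grip_force())
line(p-z*.09,L,.07); print(monitor.get_time_s())
g=np.array([.445,-.035,.2]); go(g,down(D(tau-270))); hand.move_gripper(1.)
d=snap('wrist','w3');print(monitor.get_time_s())
cv2.imwrite('pics/w3b.png',cv2.resize(d['img'],(800,600),interpolation=cv2.INTER_CUBIC)[:,:,::-1])
```

```text
df [ 0.28868314 -0.62733206 -1.31313135] 17.885868907883214
29.26330446134555 0.15638924400263932
9.7333
12.825
```

View pics/w3b.png

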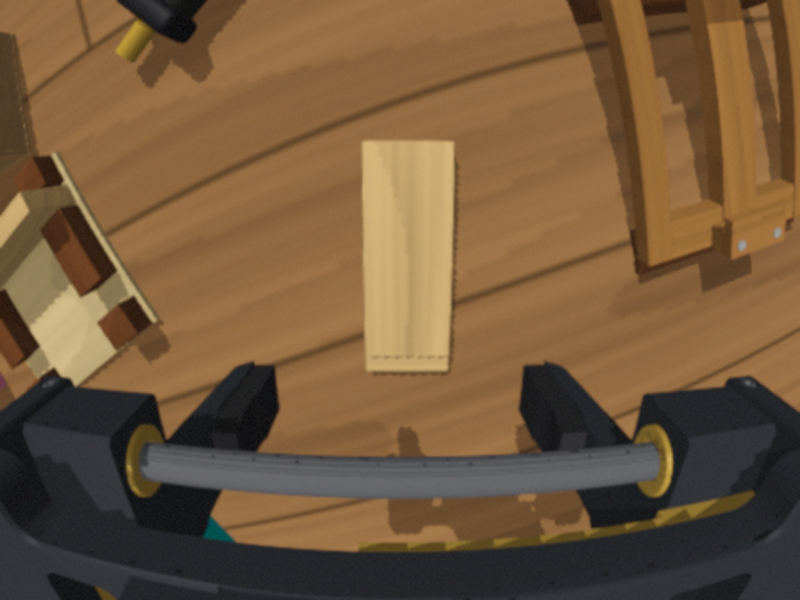

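The board lies on its face. Its far end runs from (362,141) to (455,141), the shoulder from (367,357) to (450,357), and the tongue tip is at row 372. Before taking the board again, I'll measure the ramp from close by.

Run:
```python
from h import *
d=load('w3');k=1.5625
P=[at_z(d,(x/k,y/k),z,True) for x,y,z in((362,141,.018),(455,141,.018),(367,357,.018),(450,357,.018),(367,372,.013),(449,372,.013))]
for p in P: print(p)
far=(P[0]+P[1])/2;sh=(P[2]+P[3])/2;tip=(P[4]+P[5])/2
u=(tip-far)[:2];print(np.linalg.norm(u),np.degrees(np.arctan2(u[1],u[0])),(far+tip)/2,np.linalg.norm(P[0]-P[1]))
go([.47,-.305,.22],down(np.radians(-92)))
d=snap('wrist','w4');print(monitor.get_time_s())
cv2.imwrite('pics/w4b.png',cv2.resize(d['img'][0:288,64:448],(800,600),interpolation=cv2.INTER_CUBIC)[:,:,::-1])
```

```text
[ 0.53932163 -0.04433993  0.018     ]
[ 0.51901139 -0.10089906  0.018     ]
[0.39804957 0.00620524 0.018     ]
[ 0.37747469 -0.04981288  0.018     ]
[0.38475619 0.01177966 0.013     ]
[ 0.36378937 -0.04522505  0.013     ]
0.16467094508270286 160.1569104595035 [ 0.45171965 -0.04467109  0.0155    ] 0.06009526624737629
13.9333
```

View pics/w4b.png

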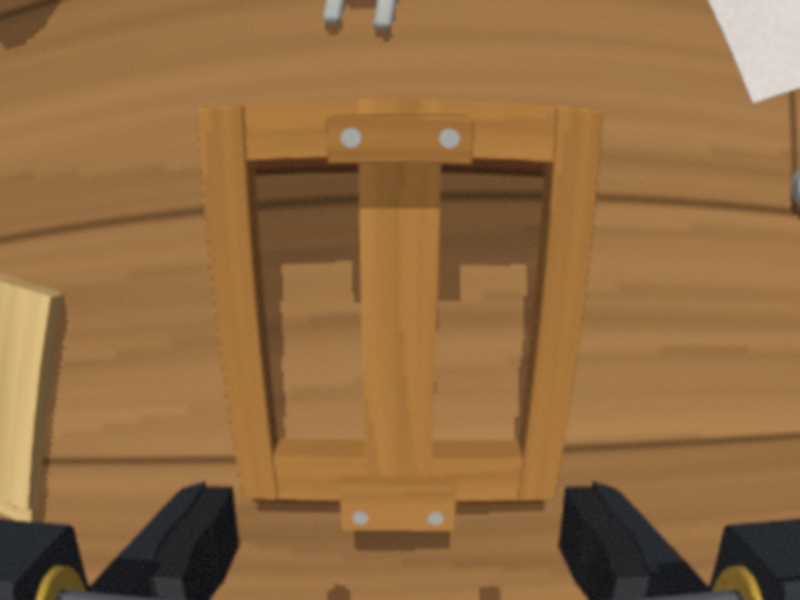

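The ramp view shows the cleat from (342,487) to (455,487) at its lip edge. The bearer runs from (400,470) to (400,164), and the head stop from (328,164) to (472,164). Next I'll fit the ramp frame to these points and overlay it as a check.

```bash
cat >> h.py <<'E'
def ramp(g):  # g = x,y,z,yaw -> origin, rotation
    return np.array(g[:3]), R.from_euler('ZY',[g[3],-np.radians(12)])
E
python3 - <<'E'
from h import *
from scipy.optimize import least_squares
d=load('w4'); k=800/384
M=np.array([[-5,30,24],[-5,-30,24],[153,18,0],[153,-18,0],[0,18,0],[0,-18,0.],[153,30,0],[153,-30,0]])/1e3
px=np.array([[342,487],[455,487],[360,164],[441,164],[369,460],[431,460],[328,164],[472,164]])/k+[64,0]
w=np.array([[1,1]]*4+[[1,0]]*2+[[1,1]]*2)
pr=lambda g:np.array([proj(d,ramp(g)[0]+ramp(g)[1].apply(m),True) for m in M])
f=lambda g:((pr([g[0],g[1],.034,g[2]])-px)*w).ravel()
s=least_squares(f,[.424,-.303,-.036]); print(s.x,np.degrees(s.x[2])); print(np.round(f(s.x).reshape(-1,2)*k/1,1))
f4=lambda g:((pr(g)-px)*w).ravel()
print('free z',least_squares(f4,[.424,-.303,.034,-.036]).x)
# refine check with top camera: same features
t=load('t0');g=[s.x[0],s.x[1],.034,s.x[2]];o,r=ramp(g)
for m in M: print(np.round(proj(t,o+r.apply(m)),1),end=' ')
np.save('g.npy',g)
im=cv2.resize(d['img'][0:288,64:448],(1600,1200),interpolation=cv2.INTER_CUBIC)
def L(pts,c):
    q=[tuple(np.int32(((proj(d,o+r.apply(np.array(m)/1e3),True)-[64,0]+.5)*2*k)*8)) for m in pts]
    for a,b in zip(q,q[1:]): cv2.line(im,tuple(map(int,a)),tuple(map(int,b)),c,1,cv2.LINE_AA,3)
L([(-5,30,24),(-5,-30,24)],(255,0,0));L([(-5,30,15),(-5,-30,15)],(0,0,255));L([(0,18,0),(153,18,0),(153,-18,0),(0,-18,0)],(0,255,0));L([(153,30,18),(153,-30,18)],(255,0,0));L([(153,30,0),(153,-30,0)],(0,0,255))
cv2.imwrite('pics/o4.png',np.vstack([im[200:380,500:1100],im[860:1100,500:1100]])[:,:,::-1])
E
```

```text
[ 0.4222959  -0.3028523  -0.03746784] -2.146748954261134
[[-1.4  2.5]
 [ 2.9  2.7]
 [-0.8 -1.4]
 [ 0.3 -1.2]
 [-3.2 -0. ]
 [ 1.7 -0. ]
 [ 3.9 -0.9]
 [-3.5 -0.5]]
free z [ 0.42216739 -0.30285453  0.03124354 -0.03748201]
[365.1 221.5] [385.1 221.5] [366.8 169.3] [378.6 169.2] [366.9 219.2] [378.7 219.2] [362.9 169.3] [382.5 169.2]
```

View pics/o4.png

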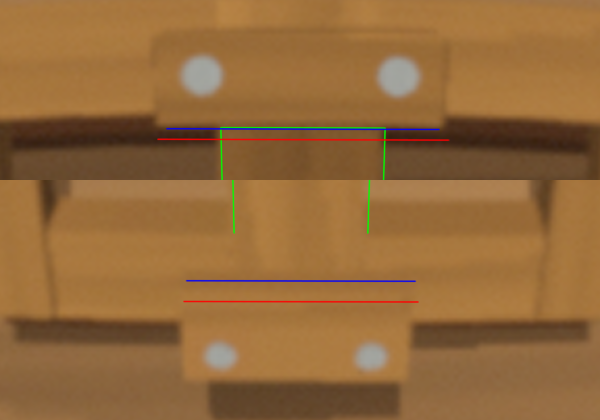

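The overlay shows the visible head-stop edge is its top edge (z = 18), so I had it at the wrong height. The widths agree with that reading. I'll refit, using an intensity profile to place the lip edge.

Run:
```python
from h import *
from scipy.optimize import least_squares
d=load('w4'); k=800/384; g=d['img'].astype(float).mean(2)
print('side cols',np.round(g[222:260,232:236].mean(1)).astype(int), np.round(g[222:260,275:279].mean(1)).astype(int))
print('bearer col',np.round(g[222:260,250:264].mean(1)).astype(int))
print('head', np.round(g[70:85,225:232].mean(1)).astype(int),np.round(g[70:85,280:287].mean(1)).astype(int),np.round(g[70:85,250:264].mean(1)).astype(int))
M=np.array([[153,30,18],[153,-30,18],[0,18,0],[0,-18,0.],[-5,30,24],[-5,-30,24]])/1e3
px=np.array([[328,164],[472,164],[369,460],[431,460],[341,487],[456,487]])/k+[64,0]
w=np.array([[1,1]]*2+[[1,0]]*2+[[1,0]]*2)
for W in (0,1):
    w[4:,1]=W
    pr=lambda g:np.array([proj(d,ramp(g)[0]+ramp(g)[1].apply(m),True) for m in M])
    f=lambda g:((pr([g[0],g[1],.034,g[2]])-px)*w).ravel()
    s=least_squares(f,[.424,-.303,-.036]); print(s.x); print(np.round(((pr([s.x[0],s.x[1],.034,s.x[2]])-px)).reshape(-1,2),1))
gg=[s.x[0],s.x[1],.034,s.x[2]];o,r=ramp(gg)
for m in [(-5,0,24),(-5,0,15),(0,0,0),(0,40,0)]: print(m,proj(d,o+r.apply(np.array(m)/1e3),True))
np.save('g.npy',gg)
```

```text
side cols [116 115 117 118 118 115 111 108 108 108 111 115 117 117 116 114 111 111
 114 116 119 120 122 128 138 145 149 148 141 130 122 116 103  88  84  84
  85  85] [117 117 117 119 118 116 112 109 109 109 110 113 116 115 111 110 111 114
 115 118 120 121 120 122 128 135 140 139 134 127 121 118 104  80  70  70
  71  71]
bearer col [114 115 114 114 114 113 111 108 108 108 110 114 116 116 113 111 111 113
 114 116 119 120 120 120 121 120 120 120 120 120 120 116 100  77  69  69
  70  70]
head [118 108 102 100 101 103 102  94  68  48  40  39  49  66  75] [123 111 105 102 101 103 104  98  77  52  40  40  47  63  75] [108 105 103 101 102 104 103  93  85  84  83  83  84  84  84]
[ 0.42420911 -0.30290197 -0.03658627]
[[-0.4 -0. ]
 [ 0.4  0.1]
 [-1.6 -3.8]
 [ 0.8 -3.8]
 [-0.3 -0.4]
 [ 1.  -0.3]]
[ 0.42405285 -0.30289875 -0.03654995]
[[-0.4  0.1]
 [ 0.4  0.3]
 [-1.6 -3.7]
 [ 0.8 -3.6]
 [-0.3 -0.3]
 [ 1.  -0.2]]
(-5, 0, 24) [255.64608773 233.64199796]
(-5, 0, 15) [255.63273512 228.66359356]
(0, 0, 0) [255.62161805 217.16377038]
(0, 40, 0) [219.99017257 217.02092726]
```

The refit agrees to about 0.4 px: groove at (0.4241, -0.3029, 0.034), yaw -2.1°. I'll take the board again across its width and bring it slanted to just short of the cleat.

```bash
cat >> h.py <<'E'
G=lambda:ramp(np.load('g.npy'))
OFF=np.array([0,0,.017])
def pose(th,s,h,off=OFF,dy=0.):
    "TCP pose with the board slanted th deg to deck, shoulder lower edge at ramp x=s, z=h (mm)"
    o,r=G(); B=r*R.from_euler('y',-np.radians(th))
    c=o+r.apply(np.array([s,dy,h])/1e3)-B.apply([-.068,0,-.009])
    X=B.as_matrix()
    T=np.stack([np.cross(-X[:,1],-X[:,2]),-X[:,1],-X[:,2]],1)
    return c+B.apply(off), R.from_matrix(T)
def W(): return np.round(monitor.get_wrist_force(),2)
E
python3 - <<'E'
from h import *
c=np.array([.4517,-.0447]);r=down(np.radians(160.16-270))
ik=[arm.inverse_kinematics(list(p),list(q.as_rotvec())) for p,q in (pose(15,25,60),pose(15,2.5,1.5),pose(0,.5,.5))]
print([np.round(q,2) for q in ik])
go([*c,.12],r); line([*c,.026],None,.12); print('t',monitor.get_time_s(),W())
hand.move_gripper(0); print('grip',monitor.get_grip_width()*88,monitor.get_grip_force())
line([*c,.17],None,.15); w=W(); print(w)
go(*pose(15,28,70)); line(*pose(15,25,8.4),.1); print(W(),monitor.get_time_s(),monitor.get_grip_width()*88)
d=snap('wrist','w5');s=snap('scene','s5')
a=cv2.resize(d['img'][150:300,150:360],(560,400),interpolation=cv2.INTER_CUBIC)
o,_=G();u=proj(s,o+[.07,0,0]).astype(int);b=cv2.resize(s['img'][u[1]-50:u[1]+50,max(0,u[0]-30):][:, :60],(240,400),interpolation=cv2.INTER_CUBIC)
cv2.imwrite('pics/i5.png',np.hstack([a,b])[:,:,::-1])
E
```

```text
[array([-0.91,  0.39,  1.78,  0.54,  0.74,  0.33]), array([-0.93,  0.48,  1.85,  0.66,  0.61,  0.17]), array([-0.83,  0.56,  1.68,  0.22,  0.76,  0.64])]
t 15.95 [0.82 1.17 0.6 ]
grip 59.784358792583404 30.00052124261856
[ 0.05  0.04 -1.27]
[ 0.79  0.25 -0.76] 19.4667 59.49105748240698
```

View pics/i5.png

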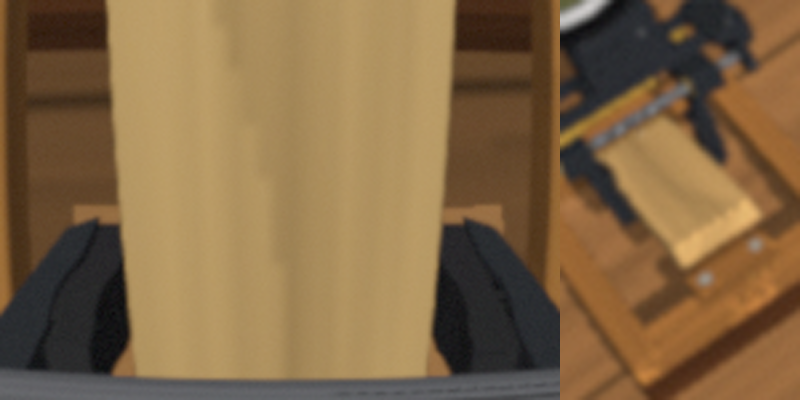

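The board is held centrally over the bearer with its far end above the head stop. I'll insert it in guarded steps and lower it along the arc.

Run:
```python
from h import *
d=load('w5');o,r=G();B=r*R.from_euler('y',-np.radians(15))
c=o+r.apply([.025,0,.0084])-B.apply([-.068,0,-.009])
for y in(-.03,.03): print('pred far corner',proj(d,c+B.apply([.082,y,.009]),True))
g=d['img'].astype(float).mean(2);u=proj(d,c+B.apply([.082,0,.009]),True).astype(int)
print(u,np.round(g[max(0,u[1]-10):u[1]+11,u[0]-8:u[0]+9].mean(1)).astype(int))
w0=W()
for s in(16,10,6,4,2.5):
    line(*pose(15,s,1.5+(s-2.5)*np.tan(np.radians(15))),.05); f=W()-w0; print(s,np.round(f,1),round(monitor.get_time_s(),2))
    if np.linalg.norm(f)>8: print('STOP');break
```

```text
pred far corner [323.00154618  95.10415113]
pred far corner [187.0669787   95.09693743]
[255  93] [102 100  99  98  98  98  99 102 118 140 129 133 137 138 138 137 137 137
 137 137 137]
16 [-1.   0.1 -0.3] 19.91
10 [-0.7  0.7  0.4] 20.18
6 [-0.8  1.   0.3] 20.43
4 [-1.1  0.8 -0.2] 20.68
2.5 [-0.4  0.2  0.2] 20.93
```

Run:
```python
from h import *
w0=W(); ok=True
for th,h in((15,1.5),(12,1.4),(9,1.3),(6,1.2),(4,1.1),(2,1.),(.8,.9),(0.2,.8)):
    line(*pose(th,-.2+2*th/15,h),.025); f=W()-w0; print(th,np.round(f,1),round(monitor.get_time_s(),2))
    if np.linalg.norm(f)>10: ok=False;print('STOP');break
d=snap('wrist','w6');snap('scene','s6')
```

```text
15 [ 0.3  0.1 -0. ] 21.18
12 [-0.6 -0.1 -0.6] 21.48
9 [ 0.2  0.1 -0.1] 21.78
6 [-0.1  0.6  0.6] 22.08
4 [0.4 0.5 0.1] 22.33
2 [ 0.6  0.1 -0.2] 22.58
0.8 [ 0.2 -0.3  0.1] 22.83
0.2 [ 0.2  0.6 -0.1] 23.08
```

Run:
```python
from h import *
w0=np.mean([W() for _ in range(3)],0)
for h in np.arange(.5,-3,-.3):
    line(*pose(0.,-.2,h),.01); arm.sleep(.1); f=np.mean([W() for _ in range(3)],0)-w0; print(round(h,1),np.round(f,1))
    if f[2]>2 or np.linalg.norm(f)>4: break
hand.move_gripper(.74); print(monitor.get_grip_width()*88,monitor.get_grip_force())
p=np.array(monitor.get_ee_pos()); z=R.from_rotvec(monitor.get_ee_rot()).as_matrix()[:,2]
line(p-z*.12,None,.1); print(monitor.get_time_s(),W())
d=snap('wrist','w7')
im=cv2.resize(d['img'][0:288,64:448],(800,600),interpolation=cv2.INTER_CUBIC)
cv2.imwrite('pics/w7b.png',im[:,:,::-1])
```

```text
0.5 [ 1.  -1.1 -0.9]
0.2 [-0.1 -0.4  0.3]
-0.1 [-3.7  0.9  4.8]
65.13624004174271 0.0
25.8833 [-1.05  0.4   0.68]
```

View pics/w7b.png

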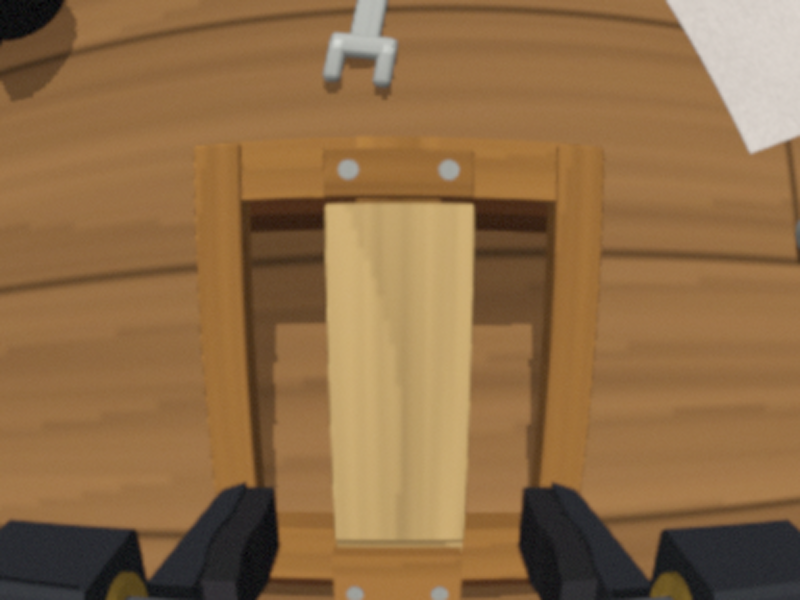

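The board lies flat on the bearer, from (400,203) to (400,542). Its sides line up with the head stop and the cleat, there is a small gap at the stop, and the tongue goes under the lip at row 548. The gripper is clear, so I'm handing in.

```bash
python3 -c "
from h import *
print(arm.hand_in(),monitor.get_time_s())"
```

```text
the job is handed in; nothing more can be done
the job is handed in; nothing more can be done
```

The tongued board is flat on the ramp's middle bearer with its tongue under the cleat's lip; the gripper is clear, and I handed the job in at about 26 s of the 72 s, though no verdict came back.

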